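# Crank the board inspection stage on by one turn

## Robot

A 6-joint arm with a two-finger parallel gripper is mounted at the origin on the work surface. World frame = base frame: x ahead of the robot, y to its left, z up, the work surface at z = 0. Lengths are in mm, angles in degrees, forces in N, time in s.
With the tool pointing down it reaches from about 350 to 850 mm from the base axis. Payload 8.1 kg.
Tool frame: the origin (TCP) lies at the very end of the fingers, on their centre line; the grasp point (between the pads) lies 19 mm behind it; z points along the fingers, y is the line along which they close (so a half turn about z gives the same grasp; the last joint's range is limited). The gripper opens to 85 mm and grips with 20 to 120 N. Pads are 22 mm wide; open, the fingers measure 114 mm over their backs; the gripper's body (76 mm by 85 mm) begins 54 mm behind the grasp point. The pads swing forward as they close: fully open they stand 13 mm farther back than shut.
Start: joints at [66.727, 7.471, 85.268, -0, 87.261, -4.893], TCP at [189.174, 569.402, 231.292] pointing down, gripper open.
Joint ranges: [-169.43, 169.43], [-51.17, 129.36], [1.28, 143.12], [-76.62, 256.62], [0, 156.53], [-152.29, 152.29]. Speed limits (degrees/s): [136.94, 136.94, 159.86, 180, 180, 180].

## Interface

Orientations are given as [roll, pitch, yaw] about the fixed x, y, z axes, in that order (R = Rz(yaw) Ry(pitch) Rx(roll)).
In Python, from bench import r gives the robot as it stands.
- The arm moves only by the shell command python3 -m jog 'ROWS' [FORCE]. ROWS is JSON, a list of rows, each a list of 7 numbers: the turn, a rotation vector about the tool's x, y, z in degrees, then the shift along the tool's x, y, z in mm, then the closure, from -1 (fully open) to 1 (shut), so that 0 is half open. A call has 1 to 5 rows; each row shifts and turns the commanded pose from where the row before left it, along the tool's axes as they then stand; what a row does not reach is not made up. A row lasts 1/10 s, in which the tool goes at most 50 mm and 8.59 degrees, less where a joint would pass 70% of its speed; a pose out of reach is approached as far as the arm can. A call is refused whole if a number of a shift passes 50 or a number of a turn 8.59, either way. A call with a gripper value outside its range is refused whole. The fingers move at their own pace and stop on an object; FORCE is the grip in N (left out, the last holds). Time passes only in rows, so rows that do not move let the fingers close. It gives the time, the measured TCP pose, the force, the opening and the grip force at its end, in the units of the state.
- r.sense(): the state, without advancing time (a new reading comes with each control period).
- r.snapshot(name): name is "side" or "top" or "wrist"; returns a dict with "pixels" (480x640x3 uint8, red, green, blue), "fx", "fy", "cx", "cy" (pixels), "world_to_cam" (4x4, takes a point from world to camera coordinates); the wrist camera has in their place "hand_eye" (4x4, takes a point from camera to tool coordinates, whose origin is the TCP and whose axes are the flange's). Camera axes: x right, y up, looking along -z (the intrinsics and any distortion apply to the point x, -y, -z); pixel columns grow to the right and rows downward; lengths in mm; the calibration is good to about 2 mm. A picture is of the moment at which its call begins: read the wrist's pose just before it. There is no depth.
- r.hand_in(): hands the job in; it is judged then, once.
The state is a dict: "time": time; "joint_pos": joint angles; "qd": joint speeds; "joint_efforts": joint torques, N m; "tool_pos": TCP position; "tcp_rot": TCP orientation; "ft_force": force on the tool from outside, world axes, zero at the start; "wrist_torque": the same for the moment, N m; "finger_gap": finger opening in mm; "grip_force": force on a finger pad.
Only numpy, scipy, OpenCV 4.12 (cv2) and the standard library are available. Lean on these libraries where they do the work, as an engineer would, in place of code of your own. Each camera call takes 0.05 s, during which the arm holds its last target. There are 200 camera calls.

## Task

Bring the next chip of the board along under the magnifier: with the fingertips, push the hand wheel round clockwise (seen from above) by its upright orange handle through exactly one full turn, so that the handle ends where it started, then take the fingers away. Only push the handle gently, never grip it, and leave the loose things on the bench where they are.

Things in the scene. Friction and masses are not known exactly. Their poses are not given: they have to be found in the camera images.
- handwheel (a joint): angle of the hand wheel about its vertical axis, rad; grows clockwise seen from above. Starts between 0 and 2.5; one turn adds 6.283; range -3 to 16. It stays where it is left and does not coast: about 0.08 N m turns it, 1.5 to 3 N at the handle. Each turn drives the board carriage 20 mm.
- wheel_hub (a point): centre of the wheel on its axis, at the top of its steel hub, 87 mm above the bench. The wheel is a level black ring, 136 mm across outside, with three spokes, their top 86 mm above the bench; nothing on the wheel but the handle stands higher than this point.
- crank_handle: upright orange handle, a round grip 18 mm across at the most, on a spoke of the wheel at 55 mm from the axis; the grip revolves freely on its pin. Origin at the centre of its foot, 82 mm above the bench; its z axis points up; its top is 46 mm above the origin (128 mm above the bench), and it is bare from 86 mm above the bench upwards.
- stage: fixed aluminium plate 140 x 500 mm, origin on the bench under the wheel's axis; y runs along it, from -75 to +425 mm. Grey gear housing 90 x 90 mm, 58 mm high, under the wheel; board carriage, top 60 mm high, within y = 140 to 340 mm; black ring magnifier 108 mm across at y = 250 mm, 141 to 159 mm above the bench, on a post at x = 62, y = 330 mm.
- screwdriver: loose yellow-handled screwdriver lying on the bench beside the stage, 180 mm long; to be left alone
- screw_jar: loose amber glass jar, 48 mm across and 50 mm high, standing on the bench, origin at the centre of its underside; to be left alone
- heatsink: loose finned aluminium heat sink, 45 x 45 mm, 30 mm high, on the bench, origin at the centre of its underside; to be left alone

How it is judged:
By the outcome, as a careful person would: the job done as asked, in the order asked, and still so for the second after the job is handed in, with the robot touching nothing.
It also fails if it takes over 58 s, if anything falls off the work surface, if the arm or the gripper's body presses on something with over 40 N, if the wrist force passes 120 N, or if a joint passes its speed limit or range.

## Working session

There is one attempt and no reset: what is moved stays moved. The work goes in short steps, Python scripts to look and compute and a shell command to move; the robot and the scene stay as the last step left them, time stands still between calls to the robot, and variables do not carry over. Pictures are saved under pics/ and viewed, at most 10 in all, crops included, and the job is handed in when it is done.

```bash
ls; mkdir -p pics; cat > h.py <<'E'
import numpy as np, cv2
from bench import r
def snap(n,f=None):
    s=r.snapshot(n)
    if f: cv2.imwrite('pics/'+f+'.png',cv2.cvtColor(np.asarray(s['pixels']),cv2.COLOR_RGB2BGR))
    return s
def ray(s,u,v):
    M=np.array(s['world_to_cam']); d=np.array([(u-s['cx'])/s['fx'],-(v-s['cy'])/s['fy'],-1])
    R=M[:3,:3]; return -R.T@M[:3,3], R.T@d
def on(s,u,v,z):
    o,d=ray(s,u,v); return o+d*(z-o[2])/d[2]
def proj(s,p):
    c=np.array(s['world_to_cam'])@np.r_[p,1]; return s['fx']*c[0]/-c[2]+s['cx'], -s['fy']*c[1]/-c[2]+s['cy']
E
python3 - <<'E'
from h import *
s=snap('top','t1'); print(s['fx'],s['cx'],s['cy'],s['world_to_cam'],[k for k in s])
s=snap('side','s1'); print(s['fx'],s['world_to_cam']); print(r.sense())
E
```

```text
pics
459.0999499991277 318.8693553531461 233.79121122745326 [[-1.35592484e-01 -9.90763407e-01  1.59694380e-03  1.82731318e+01]
 [ 9.64396729e-01 -1.31614304e-01  2.29383140e-01 -5.79305219e+02]
 [-2.27054240e-01  3.26427170e-02  9.73334899e-01 -6.22125356e+02]
 [ 0.00000000e+00  0.00000000e+00  0.00000000e+00  1.00000000e+00]] ['pixels', 'fx', 'fy', 'cx', 'cy', 'world_to_cam']
570.5750166911407 [[-9.67170595e-01 -2.53861921e-01  1.16260458e-02  5.32562302e+02]
 [ 1.39773569e-01 -4.93191530e-01  8.58618346e-01 -1.80415440e+02]
 [-2.12236636e-01  8.32055431e-01  5.12483532e-01 -7.08466669e+02]
 [ 0.00000000e+00  0.00000000e+00  0.00000000e+00  1.00000000e+00]]
{'time': 0.1, 'joint_pos': array([ 6.67255293e+01,  7.51108377e+00,  8.53238325e+01, -1.85001112e-04,
        8.72607489e+01, -4.89324227e+00]), 'qd': array([ 0.01095214, -0.11738617, -0.08942825, -0.12499639,  0.03530792,
       -0.03798888]), 'joint_efforts': array([-2.55453028e-05, -5.70957863e+01, -5.01936686e+01, -2.82502688e-04,
        8.31260229e-03,  4.52433858e-05]), 'tool_pos': array([188.98840921, 568.9375392 , 230.33856812]), 'tcp_rot': array([-1.79904668e+02, -7.97607462e-03,  1.61618774e+02]), 'ft_force': array([0.48730735, 0.97197587, 0.07391109]), 'wrist_torque': array([-0.03851402, -0.04352523,  0.02624746]), 'grip_force': 0.0, 'finger_gap': 85.41537286650605}
```

View pics/t1.png

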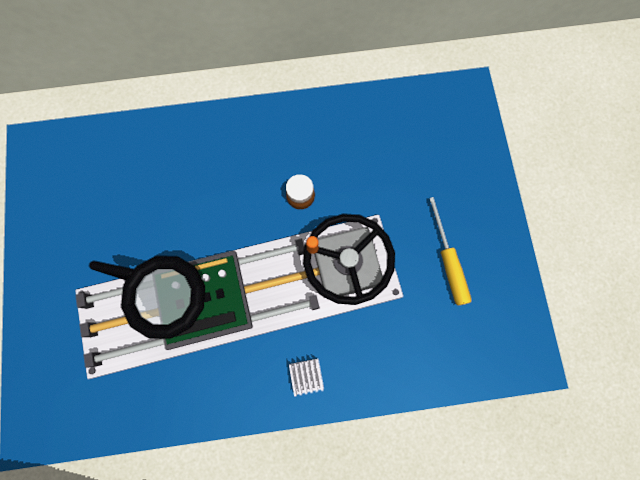

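View pics/s1.png

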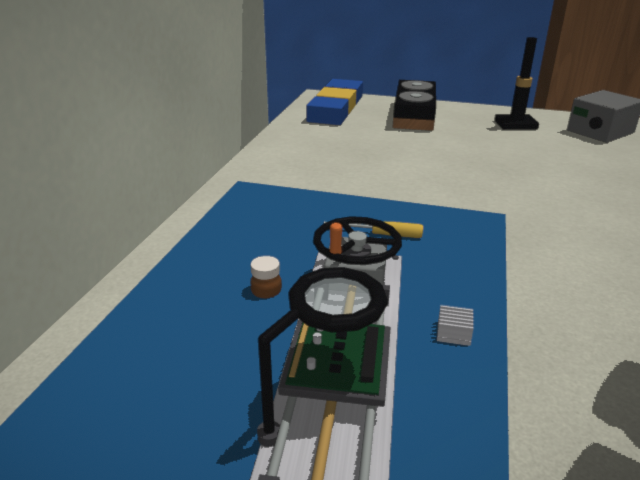

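The top view shows the wheel hub at about (349,258), the orange handle at (312,243), the magnifier to the left, the jar at (300,190), the screwdriver at (450,250) and the heatsink at (306,376). The side view agrees, with the handle at (336,238).

```bash
cat >> h.py <<'E'
def orange(s,box):
    x0,y0,x1,y1=box
    hsv=cv2.cvtColor(np.asarray(s['pixels']),cv2.COLOR_RGB2HSV); m=cv2.inRange(hsv,(4,170,120),(15,255,255))
    k=np.zeros_like(m); k[y0:y1,x0:x1]=m[y0:y1,x0:x1]
    v,u=np.nonzero(k); return k,u,v
E
python3 - <<'E'
from h import *
s=snap('top'); k,u,v=orange(s,(290,215,400,305)); print('top or',len(u),u.min(),u.max(),v.min(),v.max(),u.mean(),v.mean())
print('handle z~115',on(s,u.mean(),v.mean(),122))
g=cv2.cvtColor(np.asarray(s['pixels']),cv2.COLOR_RGB2GRAY)
m=(g<45).astype(np.uint8)
# ring: black pixels -> world plane z=86, outer ring radius fit
V,U=np.nonzero(m[205:312,295:402]); V+=205;U+=295
P=np.array([on(s,a,b,80)[:2] for a,b in zip(U,V)])
c=on(s,349,258,87)[:2]
for i in range(8):
    d=np.hypot(*(P-c).T); q=P[(d>52)&(d<72)]
    A=np.c_[2*q,np.ones(len(q))]; x=np.linalg.lstsq(A,(q**2).sum(1),rcond=None)[0]; c=x[:2]; 
print('ring',c,np.sqrt(x[2]+c@c),len(q)); print('hub px',on(s,349,258,87))
t=s; s2=snap('side'); k,u2,v2=orange(s2,(320,215,350,262)); print('side',u2.min(),u2.max(),v2.min(),v2.max(),u2.mean(),v2.mean())
print(on(s2,u2.mean(),v2.min()+3,128), on(s2,u2.mean(),v2.max(),86), on(s2,358,237,87))
for n,px,z in [('jar',(300,183),50),('sd tip',(432,199),5),('sd handle end',(462,302),12),('hs',(306,374),30),('mag',(164,297),150),('plate c1',(379,216),12),('plate c2',(403,296),12),('plate c3',(89,377),12),('plate c4',(77,291),12)]: print(n,on(t,*px,z).round())
E
```

```text
top or 139 306 317 236 252 312.44604316546764 243.33093525179856
handle z~115 [551.55284175 -47.9444511  122.        ]
ring [532.3826851  -97.43035711] 61.614548804100494 1920
hub px [530.50324575 -97.81090927  87.        ]
side 331 341 223 230 336.07142857142856 226.44285714285715
[550.32332691 -44.74223457 128.        ] [ 564.82326383 -106.8680846    86.        ] [527.68831512 -93.27309826  87.        ]
jar [666. -43.  50.]
sd tip [ 625. -258.    5.]
sd handle end [ 450. -270.   12.]
hs [377. -14.  30.]
mag [502. 149. 150.]
plate c1 [ 606. -164.   12.]
plate c2 [ 472. -180.   12.]
plate c3 [416. 313.  12.]
plate c4 [549. 329.  12.]
```

```bash
python3 -m jog '[[0,0,8,0,0,0,1],[0,0,8,0,0,0,1],[0,0,8,0,0,0,1],[0,0,8,0,0,0,1],[0,0,8,0,0,0,1]]' 20
python3 -m jog '[[0,0,8,0,0,0,1],[0,0,8,0,0,0,1],[0,0,8,0,0,0,1],[0,0,7.6,0,0,0,1],[0,0,0,0,0,0,1]]'
python3 -m jog '[[0,0,0,-38,20,0,1],[0,0,0,-38,20,0,1],[0,0,0,-38,20,0,1],[0,0,0,-38,20,0,1],[0,0,0,-38,20,0,1]]'
python3 -m jog '[[0,0,0,-38,20,0,1],[0,0,0,-38,20,0,1],[0,0,0,-38,20,0,1],[0,0,0,-38,20,0,1],[0,0,0,-38,20,0,1]]'
python3 -m jog '[[0,0,0,-38,20,0,1],[0,0,0,-38,20,0,1],[0,0,0,-38,20,0,1],[0,0,0,-38,20,0,1],[0,0,0,0,0,0,1]]'
python3 - <<'E'
from h import *
print(r.sense()['joint_pos']); snap('wrist','w1'); snap('top','t2')
E
```

```text
time: 0.7
tool_pos: [189.1, 569.2, 231.0]
tcp_rot: [-180.0, 0.0, 121.3]
ft_force: [-0.9, -0.2, 0.1]
finger_gap: 12.3
grip_force: 0.0
time: 1.2
tool_pos: [189.1, 569.3, 231.0]
tcp_rot: [-180.0, 0.0, 89.9]
ft_force: [0.5, -0.1, -0.7]
finger_gap: -0.0
grip_force: 0.0
time: 1.7
tool_pos: [289.7, 377.9, 231.2]
tcp_rot: [180.0, -0.0, 90.3]
ft_force: [0.7, -0.2, -0.2]
finger_gap: -0.2
grip_force: 0.0
time: 2.2
tool_pos: [389.8, 187.9, 231.5]
tcp_rot: [180.0, -0.0, 90.3]
ft_force: [0.4, -0.2, -0.1]
finger_gap: -0.2
grip_force: 0.0
time: 2.7
tool_pos: [470.8, 33.2, 231.2]
tcp_rot: [180.0, 0.1, 90.0]
ft_force: [-0.8, 0.7, -0.1]
finger_gap: 0.3
grip_force: 0.0
[-2.11926765e+00 -1.27840602e+01  1.04907185e+02 -9.65274461e-02
  8.78490396e+01 -2.11323488e+00]
```

View pics/w1.png

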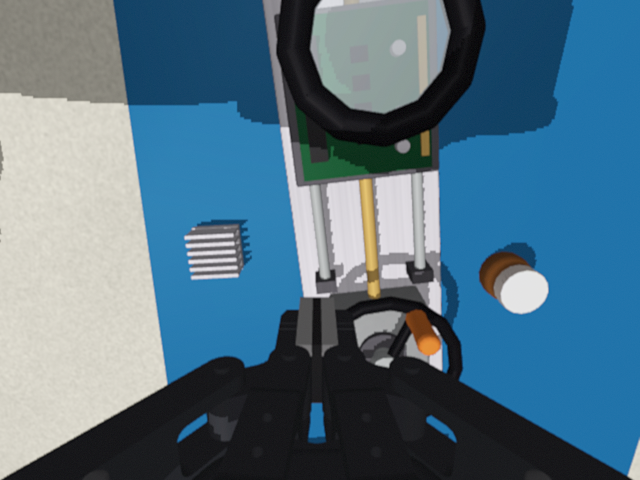

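The wrist view shows the closed fingertips at (318,300), the handle's top at about (428,345), its foot at (413,315), and the hub at (380,350), partly hidden. I'll measure these once more from the wrist.

```bash
cat >> h.py <<'E'
from scipy.spatial.transform import Rotation as Ro
def wsnap(f=None):
    st=r.sense(); s=snap('wrist',f); T=np.eye(4); T[:3,:3]=Ro.from_euler('xyz',st['tcp_rot'],degrees=True).as_matrix(); T[:3,3]=st['tool_pos']
    s['world_to_cam']=np.linalg.inv(T@np.array(s['hand_eye'])); return s
E
python3 - <<'E'
from h import *
s=wsnap(); k,u,v=orange(s,(380,290,470,400)); print(len(u),u.min(),u.max(),v.min(),v.max())
# top disc lies at largest v end
print('top',on(s,428,344,128),'hub',on(s,380,350,87))
for p in [(530.5,-96.5,87),(551,-46,128),(551,-46,86)]: print(p,proj(s,p))
k2,u,v=orange(snap('top'),(290,215,400,305)); print('top view orange',len(u),u.mean(),v.mean())
E
```

```text
407 408 441 319 359
top [549.71575919 -41.76883059 128.        ] hub [522.88715529 -73.95622298  87.        ]
(530.5, -96.5, 87) (np.float64(387.4450594409065), np.float64(372.51282366558655))
(551, -46, 128) (np.float64(429.2482310888439), np.float64(349.0646579259262))
(551, -46, 86) (np.float64(415.3844113516334), np.float64(320.22168421548645))
top view orange 118 312.1525423728813 242.33050847457628
```

```bash
python3 -m jog '[[0,0,0,-38,21.5,0,1],[0,0,0,-38,21.5,0,1],[0,0,0,0,0,30,1],[0,0,0,0,0,30,1],[0,0,0,0,0,30,1]]'
python3 -m jog '[[0,0,0,0,0,30,1],[0,0,0,0,0,13,1],[0,0,0,0,0,0,1],[0,0,0,0,0,0,1],[0,0,0,0,0,0,1]]'
python3 - <<'E'
from h import *
s=snap('top','t3'); k,u,v=orange(s,(290,215,400,305)); print('top view orange',len(u),u.mean(),v.mean())
st=r.sense(); print(st['tool_pos'],st['ft_force'])
E
```

```text
time: 3.4
tool_pos: [512.4, -37.3, 140.6]
tcp_rot: [180.0, -0.0, 90.2]
ft_force: [0.8, -0.1, -0.1]
finger_gap: 0.2
grip_force: 0.0
time: 3.9
tool_pos: [513.9, -38.4, 100.4]
tcp_rot: [179.8, 0.0, 90.1]
ft_force: [-0.1, 0.8, -0.1]
finger_gap: -0.1
grip_force: 0.0
top view orange 0 nan nan
[513.81511904 -38.51594272 100.37434044] [-0.27777564  0.30316478  0.01582827]<stdin>:2: RuntimeWarning: Mean of empty slice.
  ret = ret.dtype.type(ret / rcount)
```

View pics/t3.png

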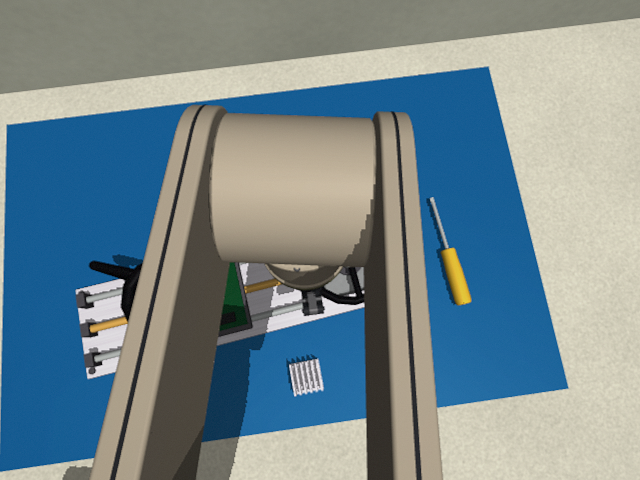

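The arm hides the wheel in this view, so I'll use the wrist and side views while pushing. Next I'll work out the row shifts for the circle.

```bash
python3 - <<'E'
import numpy as np
h=np.array([530.5,-96.5]); p=np.array([513.8,-38.5])
for k in range(0,49):
    a=np.radians(104-7.5*k); t=h+55.5*np.array([np.cos(a),np.sin(a)]); d=np.round((t-p)*2)/2; p=p+d
    print('[0,0,0,%g,%g,0,1]'%(d[1],d[0]),end=',' if k%5<4 else '  a=%.1f\n'%(104-7.5*k))
E
```

```text
[0,0,0,-4,3.5,0,1],[0,0,0,1,7,0,1],[0,0,0,0.5,7,0,1],[0,0,0,-0.5,7.5,0,1],[0,0,0,-1.5,7,0,1]  a=74.0
[0,0,0,-2.5,7,0,1],[0,0,0,-3.5,6.5,0,1],[0,0,0,-4,5.5,0,1],[0,0,0,-5,5.5,0,1],[0,0,0,-5.5,5,0,1]  a=36.5
[0,0,0,-6,3.5,0,1],[0,0,0,-6.5,3.5,0,1],[0,0,0,-7,2,0,1],[0,0,0,-7,1.5,0,1],[0,0,0,-7.5,0,0,1]  a=-1.0
[0,0,0,-7,-0.5,0,1],[0,0,0,-7.5,-1.5,0,1],[0,0,0,-6.5,-2.5,0,1],[0,0,0,-6.5,-3,0,1],[0,0,0,-6,-4.5,0,1]  a=-38.5
[0,0,0,-5.5,-4.5,0,1],[0,0,0,-4.5,-6,0,1],[0,0,0,-4,-6,0,1],[0,0,0,-3,-6.5,0,1],[0,0,0,-2.5,-7,0,1]  a=-76.0
[0,0,0,-1,-7,0,1],[0,0,0,-0.5,-7.5,0,1],[0,0,0,0.5,-7,0,1],[0,0,0,1.5,-7,0,1],[0,0,0,2.5,-7,0,1]  a=-113.5
[0,0,0,3.5,-6.5,0,1],[0,0,0,4,-6,0,1],[0,0,0,5,-5,0,1],[0,0,0,5.5,-5,0,1],[0,0,0,6,-4,0,1]  a=-151.0
[0,0,0,6.5,-3,0,1],[0,0,0,7,-2,0,1],[0,0,0,7,-1.5,0,1],[0,0,0,7.5,-0.5,0,1],[0,0,0,7,1,0,1]  a=-188.5
[0,0,0,7.5,1.5,0,1],[0,0,0,6.5,2.5,0,1],[0,0,0,6.5,3,0,1],[0,0,0,6,4.5,0,1],[0,0,0,5.5,4.5,0,1]  a=-226.0
[0,0,0,4.5,5.5,0,1],[0,0,0,4,6.5,0,1],[0,0,0,3,6.5,0,1],[0,0,0,2.5,7,0,1],
```

```bash
python3 -m jog '[[0,0,0,-4,3.5,0,1],[0,0,0,1,7,0,1],[0,0,0,0.5,7,0,1],[0,0,0,-0.5,7.5,0,1],[0,0,0,-1.5,7,0,1]]'
python3 -m jog '[[0,0,0,-2.5,7,0,1],[0,0,0,-3.5,6.5,0,1],[0,0,0,-4,5.5,0,1],[0,0,0,-5,5.5,0,1],[0,0,0,-5.5,5,0,1]]'
python3 -c "
from h import *
wsnap('w2')"
```

```text
time: 4.45
tool_pos: [545.0, -42.8, 98.2]
tcp_rot: [-180.0, -0.0, 90.0]
ft_force: [-1.4, 1.5, 1.4]
finger_gap: 0.5
grip_force: 1.0
time: 4.95
tool_pos: [574.2, -63.9, 98.2]
tcp_rot: [-180.0, -0.0, 90.0]
ft_force: [-0.9, 1.7, 1.5]
finger_gap: -0.1
grip_force: 1.1
```

View pics/w2.png

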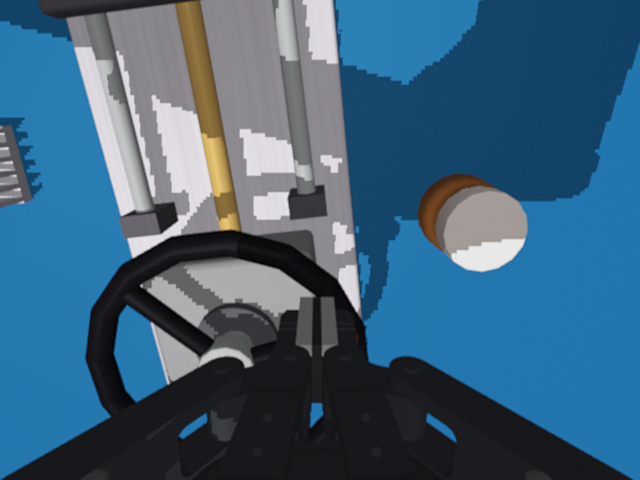

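The ring, the hub at (226,352) and a bare spoke at (130,290) have turned. The handle is hidden beyond the fingers, and the contact force is about 2 N. I'll carry on.

```bash
python3 -m jog '[[0,0,0,-6,3.5,0,1],[0,0,0,-6.5,3.5,0,1],[0,0,0,-7,2,0,1],[0,0,0,-7,1.5,0,1],[0,0,0,-7.5,0,0,1]]'
python3 -m jog '[[0,0,0,-7,-0.5,0,1],[0,0,0,-7.5,-1.5,0,1],[0,0,0,-6.5,-2.5,0,1],[0,0,0,-6.5,-3,0,1],[0,0,0,-6,-4.5,0,1]]'
python3 -m jog '[[0,0,0,-5.5,-4.5,0,1],[0,0,0,-4.5,-6,0,1],[0,0,0,-4,-6,0,1],[0,0,0,-3,-6.5,0,1],[0,0,0,-2.5,-7,0,1]]'
python3 -m jog '[[0,0,0,-1,-7,0,1],[0,0,0,-0.5,-7.5,0,1],[0,0,0,0.5,-7,0,1],[0,0,0,1.5,-7,0,1],[0,0,0,2.5,-7,0,1]]'
python3 -m jog '[[0,0,0,3.5,-6.5,0,1],[0,0,0,4,-6,0,1],[0,0,0,5,-5,0,1],[0,0,0,5.5,-5,0,1],[0,0,0,6,-4,0,1]]'
python3 -c "
from h import *
wsnap('w3');snap('side','s3')"
```

```text
time: 5.5
tool_pos: [584.5, -98.0, 98.3]
tcp_rot: [180.0, -0.0, 90.0]
ft_force: [0.9, 2.2, 0.3]
finger_gap: -0.2
grip_force: 1.2
time: 6.0
tool_pos: [572.3, -131.6, 98.3]
tcp_rot: [180.0, 0.0, 90.0]
ft_force: [1.6, 1.8, -0.1]
finger_gap: 0.1
grip_force: 1.0
time: 6.5
tool_pos: [542.0, -151.0, 98.4]
tcp_rot: [180.0, 0.0, 90.0]
ft_force: [2.0, -0.1, -1.3]
finger_gap: -0.4
grip_force: 1.2
time: 7.0
tool_pos: [506.3, -147.6, 98.4]
tcp_rot: [-180.0, 0.0, 90.0]
ft_force: [1.5, -1.1, -0.6]
finger_gap: 0.1
grip_force: 0.9
time: 7.5
tool_pos: [479.8, -123.0, 98.3]
tcp_rot: [-180.0, 0.0, 90.0]
ft_force: [0.6, -2.5, 0.3]
finger_gap: 0.1
grip_force: 1.0
```

View pics/w3.png

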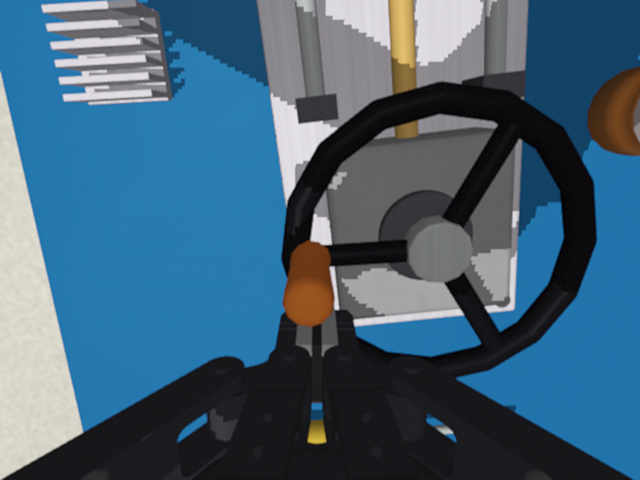

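The handle is clearly visible against the fingertips, with its foot at (305,262) and its top at (310,298). The hub is at (441,249). I'll push on to about 25° short and get a precise hub fix from this view.

```bash
python3 - <<'E'
from h import *
s=wsnap(); st=r.sense(); print(st['tool_pos'])
print('hub',on(s,441,249,87),'handle top',on(s,309,301,128),'foot',on(s,305,262,90))
E
python3 -m jog '[[0,0,0,6.5,-3,0,1],[0,0,0,7,-2,0,1],[0,0,0,7,-1.5,0,1],[0,0,0,7.5,-0.5,0,1],[0,0,0,7,1,0,1]]'
python3 -m jog '[[0,0,0,7.5,1.5,0,1],[0,0,0,6.5,2.5,0,1],[0,0,0,6.5,3,0,1],[0,0,0,6,4.5,0,1],[0,0,0,5.5,4.5,0,1]]'
python3 -m jog '[[0,0,0,4.5,5.5,0,1],[0,0,0,4,6.5,0,1],[0,0,0,0,0,0,1]]'
python3 - <<'E'
from h import *
wsnap('w4'); print(r.sense()['tool_pos'])
E
```

```text
[ 479.96830168 -122.71964052   98.05923214]
hub [531.19049675 -96.33786867  87.        ] handle top [476.8377171  -99.94813506 128.        ] foot [ 474.42300057 -101.09956949   90.        ]
time: 8.15
tool_pos: [474.1, -87.7, 98.2]
tcp_rot: [-180.0, -0.0, 90.0]
ft_force: [-0.5, -2.2, 0.1]
finger_gap: 0.1
grip_force: 0.9
time: 8.65
tool_pos: [490.6, -55.7, 98.2]
tcp_rot: [-180.0, -0.0, 90.0]
ft_force: [-1.9, -0.6, 0.1]
finger_gap: -0.3
grip_force: 0.9
time: 8.95
tool_pos: [503.5, -47.4, 98.4]
tcp_rot: [179.9, -0.0, 90.1]
ft_force: [-0.0, -1.0, 0.3]
finger_gap: -0.1
grip_force: 0.0
[503.10584208 -47.69890601  98.38352943]
```

View pics/w4.png

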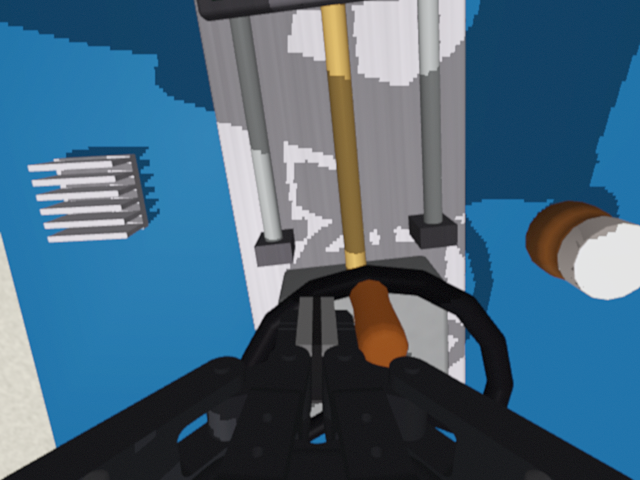

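The handle, with its top at (386,348), is pushed by the right finger and is about 25° short. I'll go to a few degrees short, then lift away and compare with the first top view.

```bash
python3 -m jog '[[0,0,0,2.5,5,0,1],[0,0,0,2,5,0,1],[0,0,0,1,5,0,1],[0,0,0,0.5,5,0,1],[0,0,0,0,0,0,1]]'
python3 - <<'E'
from h import *
s=wsnap(); st=r.sense(); print(st['tool_pos'])
k,u,v=orange(s,(330,250,470,400)); print(len(u),u.min(),u.max(),v.min(),v.max())
i=v>v.max()-12; print('top',on(s,u[i].mean(),v.max()-12,128))
E
python3 -m jog '[[0,0,0,0,-10,0,1],[0,0,0,0,-10,-30,1],[0,0,0,0,-30,-40,1],[0,0,0,40,-20,-40,1],[0,0,0,40,-10,-20,1]]'
python3 -m jog '[[0,0,0,45,-10,0,1],[0,0,0,45,-10,0,1],[0,0,0,45,-10,0,1],[0,0,0,40,0,0,1],[0,0,0,0,0,0,1]]'
python3 - <<'E'
from h import *
s=snap('top','t4'); k,u,v=orange(s,(290,215,400,305)); print('now',len(u),u.min(),u.max(),v.min(),v.max(),u.mean(),v.mean())
p=cv2.cvtColor(cv2.imread('pics/t1.png'),cv2.COLOR_BGR2RGB); k,u,v=orange({'pixels':p},(290,215,400,305)); print('start',len(u),u.min(),u.max(),v.min(),v.max(),u.mean(),v.mean())
for ang in range(60,86,4):
  a=np.radians(ang); print(ang,np.round(proj(s,(531+55*np.cos(a),-96.4+55*np.sin(a),122)),1))
E
```

```text
time: 9.5
tool_pos: [523.3, -42.0, 98.4]
tcp_rot: [179.9, 0.0, 90.0]
ft_force: [0.3, 0.0, -0.1]
finger_gap: 0.2
grip_force: 0.0
[523.01443043 -41.9818062   98.41810881]
627 364 401 342 366
top [544.49604502 -39.4616121  128.        ]
time: 10.05
tool_pos: [445.1, 30.8, 224.7]
tcp_rot: [179.8, 0.0, 89.8]
ft_force: [1.1, 0.7, 0.4]
finger_gap: -0.0
grip_force: 0.0
time: 10.55
tool_pos: [414.2, 210.1, 221.7]
tcp_rot: [180.0, -0.1, 90.3]
ft_force: [-0.6, -0.4, -0.2]
finger_gap: 0.1
grip_force: 0.0
now 144 305 316 242 258 311.125 248.88888888888889
start 138 306 317 236 252 312.4492753623188 243.2826086956522
60 [312.4 238.4]
64 [311.4 240.9]
68 [310.6 243.5]
72 [310.  246.2]
76 [309.6 248.9]
80 [309.4 251.7]
84 [309.3 254.4]
```

```bash
python3 -m jog '[[0,0,0,-45,10,0,1],[0,0,0,-45,10,0,1],[0,0,0,-45,10,0,1],[0,0,0,-40,10,0,1],[0,0,0,-40,10,0,1]]'
python3 -m jog '[[0,0,0,-38,36,0,1],[0,0,0,0,0,40,1],[0,0,0,0,0,40,1],[0,0,0,0,0,40,1],[0,0,0,0,0,0,1]]'
python3 -c "
from h import *
print(r.sense()['tool_pos'])"
```

```text
time: 11.1
tool_pos: [465.1, -11.6, 221.7]
tcp_rot: [180.0, 0.0, 89.9]
ft_force: [1.2, 0.1, -0.9]
finger_gap: 0.2
grip_force: 0.0
time: 11.6
tool_pos: [494.6, -45.4, 95.5]
tcp_rot: [-179.4, -0.1, 89.9]
ft_force: [-1.6, 0.2, -1.0]
finger_gap: -0.2
grip_force: 0.0
[494.56290059 -45.36597746  95.52047853]
```

```bash
python3 -m jog '[[0,0,0,2,10,0,1],[0,0,0,1.5,10,0,1],[0,0,0,0,5,0,1],[0,0,0,0,4,0,1],[0,0,0,0,0,0,1]]'
python3 -m jog '[[0,0,0,0,3,0,1],[0,0,0,0,2,0,1],[0,0,0,0,0,0,1],[0,0,0,0,0,0,1]]'
python3 -c "
from h import *
print(r.sense()['tool_pos'])"
```

```text
time: 12.1
tool_pos: [530.5, -41.5, 102.8]
tcp_rot: [179.9, 0.0, 90.0]
ft_force: [0.2, 0.3, -0.5]
finger_gap: -0.2
grip_force: 0.0
time: 12.5
tool_pos: [534.1, -41.4, 101.6]
tcp_rot: [180.0, 0.0, 90.0]
ft_force: [-0.1, 0.4, 0.4]
finger_gap: 0.0
grip_force: 0.0
[534.11076333 -41.43971226 101.56577737]
```

That call ended further on than I meant, because the arm hadn't settled when I read its pose. I'll back off and check.

```bash
python3 -m jog '[[0,0,0,0,-10,0,1],[0,0,0,0,-10,-30,1],[0,0,0,0,-30,-40,1],[0,0,0,40,-20,-40,1],[0,0,0,40,-10,-20,1]]'
python3 -m jog '[[0,0,0,45,-10,0,1],[0,0,0,45,-10,0,1],[0,0,0,45,-10,0,1],[0,0,0,40,0,0,1],[0,0,0,0,0,0,1]]'
python3 - <<'E'
from h import *
s=snap('top','t5'); k,u,v=orange(s,(290,215,400,305)); print('now',len(u),u.min(),u.max(),v.min(),v.max(),u.mean(),v.mean())
E
```

```text
time: 13.0
tool_pos: [456.8, 31.3, 227.9]
tcp_rot: [179.8, 0.0, 89.8]
ft_force: [1.5, 0.4, 0.4]
finger_gap: -0.0
grip_force: 0.0
time: 13.5
tool_pos: [425.8, 210.7, 224.9]
tcp_rot: [-180.0, -0.1, 90.3]
ft_force: [0.2, -0.1, -1.0]
finger_gap: -0.2
grip_force: 0.0
now 143 307 318 234 250 313.0839160839161 241.34265734265733
```

The handle is now about 3° past the mark: 241.3 against 243.3 in the row. I'll nudge it back gently from the far side, settling before each reading.

```bash
python3 -m jog '[[0,0,0,-40,28,0,1],[0,0,0,-40,28,0,1],[0,0,0,-40,28,0,1],[0,0,0,-40,28,0,1],[0,0,0,-40,28,0,1]]'
python3 -m jog '[[0,0,0,-40,28,0,1],[0,0,0,-16,0,0,1],[0,0,0,0,0,0,1],[0,0,0,0,0,0,1],[0,0,0,0,0,0,1]]'
python3 -c "
from h import *
wsnap('w5');print(r.sense()['tool_pos'])"
```

```text
time: 14.05
tool_pos: [567.6, 3.7, 224.9]
tcp_rot: [-180.0, 0.0, 89.9]
ft_force: [1.1, -0.2, 0.2]
finger_gap: -0.0
grip_force: 0.0
time: 14.55
tool_pos: [594.8, -48.3, 225.2]
tcp_rot: [180.0, -0.0, 90.1]
ft_force: [-0.0, 0.0, 0.6]
finger_gap: -0.0
grip_force: 0.0
[594.96787415 -47.98160868 225.34469996]
```

```bash
python3 -m jog '[[0,0,0,0,0,40,1],[0,0,0,0,0,40,1],[0,0,0,0,0,40,1],[0,0,0,0,0,5,1],[0,0,0,0,0,0,1]]'
python3 -m jog '[[0,0,0,0,-5,0,1],[0,0,0,0,-5,0,1],[0,0,0,0,-5,0,1],[0,0,0,0,0,0,1],[0,0,0,0,0,0,1]]'
python3 -c "
from h import *
s=wsnap();print(r.sense()['tool_pos']);k,u,v=orange(s,(180,250,330,400)); print(len(u),u.min(),u.max(),v.min(),v.max(),u.mean())"
```

```text
time: 15.1
tool_pos: [594.3, -48.0, 99.4]
tcp_rot: [-179.9, -0.0, 90.1]
ft_force: [-0.0, 0.6, 0.9]
finger_gap: -0.1
grip_force: 0.0
time: 15.6
tool_pos: [580.7, -49.2, 100.7]
tcp_rot: [179.9, 0.0, 90.0]
ft_force: [0.5, -0.5, 0.6]
finger_gap: -0.2
grip_force: 0.0
[580.68501411 -49.2303037  100.50391538]
1170 225 269 330 366 247.79572649572648
```

```bash
python3 -m jog '[[0,0,0,0,-2.5,0,1],[0,0,0,0,-2.5,0,1],[0,0,0,0,0,0,1],[0,0,0,0,0,0,1]]'
python3 -c "
from h import *
s=wsnap();print(r.sense()['tool_pos']);k,u,v=orange(s,(180,250,330,400)); print(len(u),u.min(),u.max(),v.min(),v.max(),u.mean())"
python3 -m jog '[[0,0,0,0,-2,0,1],[0,0,0,0,0,0,1],[0,0,0,0,0,0,1]]'
python3 -c "
from h import *
s=wsnap();print(r.sense()['tool_pos']);k,u,v=orange(s,(180,250,330,400)); print(len(u),u.min(),u.max(),v.min(),v.max(),u.mean())"
```

```text
time: 16.05
tool_pos: [575.4, -49.1, 100.0]
tcp_rot: [180.0, 0.0, 90.0]
ft_force: [1.1, 1.0, 0.5]
finger_gap: 0.3
grip_force: 0.5
[575.46398458 -49.11806187  99.9859058 ]
1274 229 273 293 366 251.13108320251177
time: 16.4
tool_pos: [573.4, -49.1, 99.9]
tcp_rot: [-180.0, -0.0, 90.0]
ft_force: [0.4, 0.1, 0.7]
finger_gap: -0.1
grip_force: 0.5
[573.34668948 -49.06330902  99.92570667]
1358 229 273 291 366 250.91163475699557
```

```bash
python3 -m jog '[[0,0,0,0,8,0,1],[0,0,0,0,8,-20,1],[0,0,0,0,0,-40,1],[0,0,0,0,0,-40,1],[0,0,0,40,-28,-20,1]]'
python3 -m jog '[[0,0,0,45,-28,0,1],[0,0,0,45,-28,0,1],[0,0,0,45,-28,0,1],[0,0,0,45,-28,0,1],[0,0,0,40,-20,0,1]]'
python3 - <<'E'
from h import *
s=snap('top','t6'); k,u,v=orange(s,(290,215,400,305)); print('now',len(u),u.min(),u.max(),v.min(),v.max(),u.mean(),v.mean())
E
python3 -m jog '[[0,0,0,0,0,0,1],[0,0,0,0,0,0,1],[0,0,0,0,0,0,1]]'
python3 -c "
from h import *
print(r.sense()['tool_pos'])
s=snap('top'); k,u,v=orange(s,(290,215,400,305)); print('now',len(u),u.min(),u.max(),v.min(),v.max(),u.mean(),v.mean())"
```

```text
time: 16.95
tool_pos: [566.2, -14.2, 223.1]
tcp_rot: [179.7, 0.1, 89.8]
ft_force: [0.5, 1.5, 1.3]
finger_gap: -0.3
grip_force: 0.0
time: 17.45
tool_pos: [435.8, 200.2, 219.0]
tcp_rot: [-180.0, -0.0, 90.0]
ft_force: [-0.0, 1.1, -0.8]
finger_gap: -0.1
grip_force: 0.0
now 144 306 317 238 254 311.84027777777777 245.39583333333334
time: 17.8
tool_pos: [437.9, 197.6, 218.8]
tcp_rot: [-180.0, 0.0, 89.9]
ft_force: [-0.3, -0.7, 0.9]
finger_gap: 0.2
grip_force: 0.0
[437.8545835  197.58392142 218.82798674]
now 144 306 317 238 254 311.84027777777777 245.39583333333334
```

It's now about 3° short. The two forward pushes give 0.686 px per mm, so the tool should stop at X ≈ 531.3.

```bash
python3 -m jog '[[0,0,0,-40,0,0,1],[0,0,0,-40,12,0,1],[0,0,0,-40,12,0,1],[0,0,0,-40,12,0,1],[0,0,0,-40,12,0,1]]'
python3 -m jog '[[0,0,0,-39,16,0,1],[0,0,0,0,0,40,1],[0,0,0,0,0,40,1],[0,0,0,0,0,38,1],[0,0,0,0,0,0,1]]'
python3 -m jog '[[0,0,0,0,0,0,1],[0,0,0,0,0,0,1],[0,0,0,0,0,0,1]]'
python3 -c "
from h import *
print(r.sense()['tool_pos'])"
```

```text
time: 18.35
tool_pos: [485.6, -4.5, 219.0]
tcp_rot: [180.0, 0.0, 89.9]
ft_force: [0.8, 1.0, 1.2]
finger_gap: 0.0
grip_force: 0.0
time: 18.85
tool_pos: [496.6, -41.1, 94.9]
tcp_rot: [-179.4, -0.1, 89.9]
ft_force: [-0.7, -0.1, -0.4]
finger_gap: 0.1
grip_force: 0.0
time: 19.15
tool_pos: [503.2, -40.9, 103.7]
tcp_rot: [179.8, 0.0, 90.0]
ft_force: [0.6, 0.8, 0.4]
finger_gap: 0.1
grip_force: 0.0
[503.18769761 -40.91766184 103.70433188]
```

```bash
python3 -m jog '[[0,0,0,0,8,0,1],[0,0,0,0,8,0,1],[0,0,0,0,6,0,1],[0,0,0,0,0,0,1],[0,0,0,0,0,0,1]]'
python3 -m jog '[[0,0,0,0,0,0,1],[0,0,0,0,0,0,1]]'
python3 -c "
from h import *
print(np.mean([(wsnap(),r.sense()['tool_pos'])[1] for i in range(3)],0))"
```

```text
time: 19.65
tool_pos: [523.3, -40.3, 100.7]
tcp_rot: [-180.0, -0.0, 90.0]
ft_force: [0.1, -0.0, -0.2]
finger_gap: 0.4
grip_force: 0.0
time: 19.85
tool_pos: [522.9, -40.4, 100.7]
tcp_rot: [-180.0, -0.0, 90.0]
ft_force: [0.3, 0.1, 0.4]
finger_gap: 0.0
grip_force: 0.0
[523.05409155 -40.3921759  100.85446837]
```

```bash
python3 -m jog '[[0,0,0,0,3,0,1],[0,0,0,0,2,0,1],[0,0,0,0,1.5,0,1],[0,0,0,0,1,0,1],[0,0,0,0,0.5,0,1]]'
python3 -m jog '[[0,0,0,0,0,0,1],[0,0,0,0,0,0,1],[0,0,0,0,0,0,1]]'
python3 -c "
from h import *
print(np.mean([(wsnap(),r.sense()['tool_pos'])[1] for i in range(3)],0))"
```

```text
time: 20.5
tool_pos: [531.3, -40.4, 100.9]
tcp_rot: [-180.0, 0.0, 90.0]
ft_force: [-1.6, -0.2, 0.8]
finger_gap: 0.1
grip_force: 0.8
time: 20.8
tool_pos: [531.2, -40.4, 100.9]
tcp_rot: [180.0, -0.0, 90.0]
ft_force: [-0.6, 0.4, -0.0]
finger_gap: 0.0
grip_force: 0.4
[531.23730566 -40.388506   100.91112552]
```

```bash
python3 -m jog '[[0,0,0,0,-10,0,1],[0,0,0,0,-10,-30,1],[0,0,0,0,-30,-40,1],[0,0,0,40,-20,-40,1],[0,0,0,40,-10,-20,1]]'
python3 -m jog '[[0,0,0,45,-10,0,1],[0,0,0,45,-10,0,1],[0,0,0,45,-10,0,1],[0,0,0,40,0,0,1],[0,0,0,0,0,0,1]]'
python3 - <<'E'
from h import *
s=snap('top','t7'); k,u,v=orange(s,(290,215,400,305)); print('now',len(u),u.min(),u.max(),v.min(),v.max(),u.mean(),v.mean())
a=cv2.imread('pics/t1.png'); b=cv2.imread('pics/t7.png'); cv2.imwrite('pics/c.png',np.hstack([cv2.resize(x[200:400,60:480],None,fx=.95,fy=.95) for x in (a,b)]))
E
```

```text
time: 21.45
tool_pos: [454.1, 32.4, 227.2]
tcp_rot: [179.8, 0.0, 89.8]
ft_force: [1.3, -0.2, 0.2]
finger_gap: -0.0
grip_force: 0.0
time: 21.95
tool_pos: [423.1, 211.8, 224.2]
tcp_rot: [180.0, -0.1, 90.3]
ft_force: [0.3, -0.1, 0.4]
finger_gap: 0.0
grip_force: 0.0
now 140 306 317 236 253 312.4642857142857 243.59285714285716
```

View pics/c.png

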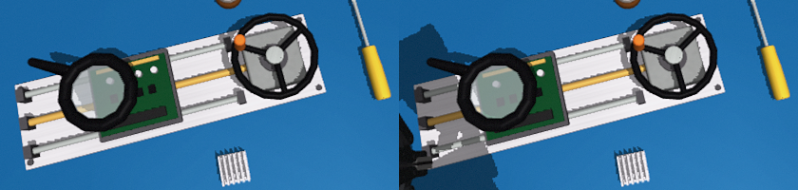

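Start and now, side by side: the handle is back in place at (312.5, 243.6) against (312.4, 243.3). The carriage has shifted, the loose things are unmoved, and the arm is clear.

```bash
python3 -m jog '[[0,0,0,0,0,0,1],[0,0,0,0,0,0,1],[0,0,0,0,0,0,1]]'; python3 -c "
from bench import r
print(r.hand_in())"
```

```text
time: 22.3
tool_pos: [424.7, 206.8, 224.2]
tcp_rot: [180.0, 0.0, 89.9]
ft_force: [-0.2, -0.5, 0.2]
finger_gap: -0.0
grip_force: 0.0
the job is handed in; nothing more can be done
None
```

The hand wheel was pushed one full clockwise turn and the job is handed in at about 22 s: I overshot by about 3° near the end, nudged it back too far, and pushed forward again, so the handle rests within about 0.5° of its start by the top camera, with the fingers clear and the loose things unmoved.

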